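# Put the yo-yo away in the lidded bowl

### The arm

A 6-joint arm with a two-finger parallel gripper is mounted at the origin on the work surface. World frame = base frame: x ahead of the robot, y to its left, z up, the work surface at z = 0. Lengths are in m, angles in rad, forces in N, time in s.
With the tool pointing down it reaches from about 0.4 to 0.825 m from the base axis. Payload 7 kg.
Tool frame: the origin (TCP) lies midway between the tips of the shut fingers; the grasp point (between the pads) lies 19 mm behind it; y points along the fingers, z is the direction in which the jaws open and shut, and the axes are right-handed (so a half turn about y gives the same grasp; the last joint's range is limited). The gripper opens to 88 mm and grips with 3 to 60 N. Pads are 19 mm wide; open, the fingers measure 130 mm over their backs; the gripper's body (78 mm by 193 mm) begins 47 mm behind the grasp point.
Start: joints at [-0.888, 0.359, 0.012, 0, -1.224, -0.288], TCP at [0.26, -0.623, 0.227] pointing down, gripper open.
Joint ranges: [-3.07, 3.07], [-1.43, 2.12], [-1.02, 1.25], [-3.03, 1.67], [-3.05, -0], [-3.03, 3.03]. Speed limits (rad/s): [2.39, 2.39, 3.01, 3.14, 3.14, 3.14].

### API

Orientations are given as [roll, pitch, yaw] about the fixed x, y, z axes, in that order (R = Rz(yaw) Ry(pitch) Rx(roll)).
In Python, from station import arm gives the robot as it stands.
- The arm moves only by the tool move_arm, never from a script. Its argument "deltas" is a list of rows, each an object with "dp": the shift along the tool's x, y, z in mm, a list of three; "rotation": the turn, a rotation vector about the tool's x, y, z in degrees, a list of three. A call has 1 to 5 rows; each row shifts and turns the pose as measured when the row begins, along the tool's axes as they then stand; what a row does not reach is not made up. A row lasts 1/12 s, in which the tool goes at most 41.7 mm and 7.16 degrees, less where a joint would pass 70% of its speed; a pose out of reach is approached as far as the arm can. A call is refused whole if a number of a shift passes 41.7 or a number of a turn 7.16, either way. A call with a gripper value outside its range is refused whole. "jaw" is the closure in counts, from 0 (fully open) to 255 (shut), set as the call begins (left out, the last holds). The fingers move at their own pace and stop on an object; "squeeze" is the grip in N (left out, the last holds). Time passes only in rows, so rows that do not move let the fingers close. It gives the time, the measured TCP pose, the force and the opening at its end, in the units of the state.
- arm.get_state(): the state, without advancing time (a new reading comes with each control period).
- arm.grab_frame(name): name is "scene" or "top" or "wrist"; returns a dict with "pixels" (420x560x3 uint8, red, green, blue), "z_map" (420x560 float32, m along the optical axis (not along the pixel's ray), 0 where there is no reading), "fx", "fy", "cx", "cy" (pixels), "cam_to_world" (4x4, takes a point from camera to world coordinates); the wrist camera has in their place "mount" (4x4, takes a point from camera to tool coordinates, whose origin is the TCP and whose axes are the tool frame's). Camera axes: x right, y down, z forward; pixel columns grow to the right and rows downward; lengths in m; the calibration is good to about 2 mm. A picture is of the moment at which its call begins: read the wrist's pose just before it.
- arm.job_done(): hands the job in, once; it reports no verdict.
The state is a dict: "t": time; "q": joint angles; "qd": joint speeds; "joint_efforts": joint torques, N m; "eef_pos": TCP position; "ee_rot": TCP orientation; "force": force on the tool from outside, world axes, zero at the start; "moment": the same for the moment, N m; "width": finger opening in m.
Only numpy, scipy, OpenCV 4.12 (cv2) and the standard library are available. Lean on these libraries where they do the work, as an engineer would, in place of code of your own. Each camera call takes 0.05 s, during which the arm holds its last target.

### The job

Breakfast is coming, so put the orange yo-yo away in the white bowl on the lazy susan, then close the bowl with its dark wooden lid so that the lid sits fully home and flat on the rim. The bowl stays standing on the lazy susan.

Things in the scene. Friction and masses are not known exactly. Their poses are not given: they have to be found in the camera images.
- yoyo_center (a point): Orange plastic yo-yo, 60 g, lying on a flat side on the table: round, 54 mm across, 35 mm high, a narrow groove round it at half height, a small white disc on its upper face. This point is its centre, 17.5 mm above the table; z is its upright axis. It can be gripped across its width from any side.
- lid_knob (a point): Round dark wooden lid, 200 g, right way up on the table: plate 160 mm across, 10 mm thick; under it a plug 120 mm across, 14 mm deep; on top a round upright knob 26 mm across, 40 mm tall. This point: on the knob's axis, 24 mm above the plate, 16 mm below the knob's top, 48 mm above the plug's underside (the table at first). It is 34 mm above the bowl's rim when the lid is home. z up.
- bowl_rim (a point): White ceramic bowl, 600 g, upright and loose on the lazy susan: 152 mm across, 80 mm high, wall 5 mm, inner floor 74 mm below the rim; inside 142 mm across at the rim, about 120 mm across 58 mm below it. The lid's plug enters with about 10 mm to spare all round. This point is the centre of the mouth, level with the rim; z up.
- susan_top (a point): Lazy susan of pale birch: a round disc 260 mm across that turns freely about its upright axis on a foot fixed to the table. The bowl stands on it, up to 30 mm off its middle. This point is the middle of its upper face, 26 mm above the table; z up.
There are look-alikes about, which are no part of the job. Several things look just like the part that bears lid_knob: the one meant starts farthest to the robot's right.

How it is judged:
On the way, in this order (a step that is already met when the one before it is completed fails the run):
1. the yo-yo lies in the bowl, let go (horizontal distance between yoyo_center and bowl_rim below 0.06 m and z of yoyo_center in the frame of bowl_rim below -0.025 m and contact force between yoyo and the fingers below 0.1 N), for 0.2 s.
2. the lid sits home on the bowl, let go (horizontal distance between lid_knob and bowl_rim below 0.015 m and z of lid_knob in the frame of bowl_rim below 0.038 m and contact force between lid and the fingers below 0.1 N), for 0.2 s.
At the end, for the whole second after the job is handed in: The yo-yo lies in the bowl (within 60 mm of its axis, centre 25 mm or more below the rim); the lid sits on the bowl, centred within 15 mm, its plate at most 4 mm above the rim and level with it within 10 degrees; the bowl stands upright within 10 degrees on the lazy susan (horizontal distance between yoyo_center and bowl_rim below 0.06 m and z of yoyo_center in the frame of bowl_rim below -0.025 m and horizontal distance between lid_knob and bowl_rim below 0.015 m and z of lid_knob in the frame of bowl_rim between 0.028 and 0.038 m and angle between the z axis of lid_knob and the z axis of bowl_rim, either way round below 0.17 rad and angle between bowl_rim's own z axis and vertical below 0.17 rad and height (world z) of bowl_rim above 0.098 m); the robot touches nothing.
It also fails if it takes over 54 s, if anything falls off the work surface, if the arm or the gripper's body presses on something with over 40 N, if the wrist force passes 120 N, or if a joint passes its speed limit or range.

## Working session

There is one attempt and no reset: what is moved stays moved. The work goes in short steps, Python scripts to look and compute and a tool call to move; the robot and the scene stay as the last step left them, time stands still between calls to the robot, and variables do not carry over. Pictures are saved under pics/ and viewed, and the job is handed in when it is done.

Besides the shell and the picture viewer there is one more tool, called after "Call:" as a command line: name --argument value ..., lists and objects as JSON in quotes. move_arm: Moves the arm, as the interface text tells. Its arguments: {"type":"object","properties":{"deltas":{"type":"array","items":{"type":"object","properties":{"dp":{"type":"array","items":{"type":"number"}},"rotation":{"type":"array","items":{"type":"number"}}}}},"jaw":{"type":"number"},"squeeze":{"type":"number"}},"required":["deltas"]}

```bash
mkdir -p pics; ls; cat > h.py <<'E'
import numpy as np, cv2
from station import arm
def grab(n):
    s=arm.get_state(); f=arm.grab_frame(n)
    return s,f
def save(f,name): cv2.imwrite('pics/'+name+'.png',cv2.cvtColor(f['pixels'],cv2.COLOR_RGB2BGR))
E
python3 - <<'E'
from h import *
s=arm.get_state()
for k,v in s.items(): print(k,np.round(v,4))
for n in ['scene','top']:
    s,f=grab(n); save(f,n+'0'); np.savez('/tmp/%s0.npz'%n,**f); print(n,f['fx'],f['cx'],f['cy'],np.round(f['cam_to_world'],3).tolist())
E
```

```text
pics
t 0.0
q [-8.8790e-01  3.5940e-01  1.1100e-02 -4.0000e-04 -1.2241e+00 -2.8810e-01]
qd [ 0.0008 -0.0004  0.0008 -0.0007  0.0005  0.0008]
joint_efforts [ 4.00000e-04 -5.82718e+01  2.93055e+01  6.99750e+00  6.90000e-03
 -2.00000e-04]
eef_pos [ 0.2594 -0.6226  0.2256]
ee_rot [-1.5691e+00  1.0000e-04  3.9470e-01]
force [-0.3324 -0.3448  0.4055]
moment [0.0191 0.0344 0.0039]
width 0.0873
scene 476.8907212792406 280.5292367430422 212.21534006153848 [[-0.77, 0.537, -0.345, 0.964], [0.639, 0.647, -0.416, 0.522], [-0.0, -0.541, -0.841, 1.197], [0.0, 0.0, 0.0, 1.0]]
top 402.49695916585296 279.90687112348564 212.0566859348203 [[0.056, -0.976, 0.209, 0.319], [-0.998, -0.056, 0.007, -0.023], [0.005, -0.209, -0.978, 1.049], [0.0, 0.0, 0.0, 1.0]]
```

View pics/scene0.png

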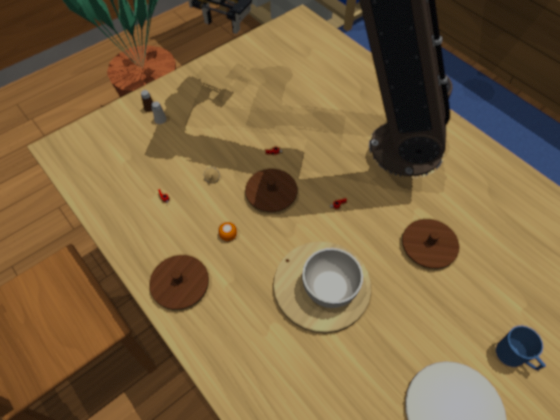

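View pics/top0.png

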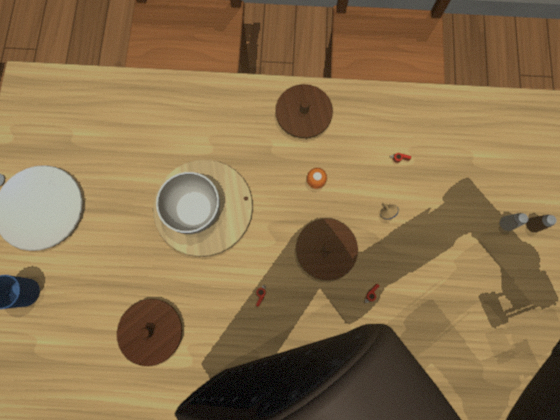

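The top view shows three lids, at about (304,110), (327,249) and (150,331). It also shows the yo-yo at (317,178), and the bowl at (188,203) on the susan at (203,208). Next I'll measure their positions.

```bash
cat >> h.py <<'E'
def ray(f,uv,z,T=None):
    T=f['cam_to_world'] if T is None else T
    d=T[:3,:3]@np.array([(uv[0]-f['cx'])/f['fx'],(uv[1]-f['cy'])/f['fy'],1.]); o=T[:3,3]
    return o+d*(z-o[2])/d[2]
def fitplane(f,mask,z,T=None):
    # contour of the mask -> world plane -> enclosing circle
    cs,_=cv2.findContours(mask.astype(np.uint8),cv2.RETR_EXTERNAL,cv2.CHAIN_APPROX_NONE)
    c=max(cs,key=cv2.contourArea)[:,0,:]
    p=np.array([ray(f,q,z,T)[:2] for q in c])
    A=np.c_[2*p,np.ones(len(p))]; s=np.linalg.lstsq(A,(p**2).sum(1),rcond=None)[0]
    (ec,er)=cv2.minEnclosingCircle((p*1000).astype(np.float32))
    return s[:2],np.sqrt(s[2]+s[0]**2+s[1]**2),np.array(ec)/1000,er/1000
E
python3 - <<'E'
from h import *
for n,seeds in [('top',dict(A=(304,110),B=(327,249),C=(150,331),yo=(317,178))),('scene',dict(A=(179,282),B=(271,190),C=(430,243),yo=(228,231)))]:
    f=dict(np.load('/tmp/%s0.npz'%n)); hsv=cv2.cvtColor(f['pixels'],cv2.COLOR_RGB2HSV); Z=f['z_map']; T=f['cam_to_world']
    v,u=np.mgrid[:420,:560]; P=np.stack([(u-f['cx'])/f['fx']*Z,(v-f['cy'])/f['fy']*Z,Z],-1)@T[:3,:3].T+T[:3,3]
    H=np.where(Z>0,P[...,2],-1)
    for k,(a,b) in seeds.items():
        w=np.hypot(P[...,0]-P[b,a,0],P[...,1]-P[b,a,1])<0.11
        if k=='yo': m=w&(hsv[...,0]<18)&(hsv[...,1]>190)&(hsv[...,2]>120)
        else: m=w&(H>0.016)&(H<0.034)
        print(n,k,m.sum(),np.round(P[b,a],3),[np.round(x,3) for x in fitplane(f,m,0.024 if k!='yo' else .0175)])
        if k!='yo':
            mk=w&(H>0.045)&(H<0.08); print('  knob',mk.sum(),np.round(np.median(P[mk],0),3),np.round(P[mk].mean(0),3))
        else: print('  yo',np.round(P[m].mean(0),3))
    m=(H>0.1)&(H<0.112)&(P[...,0]>.2)&(P[...,0]<.6)&(P[...,1]>0)&(P[...,1]<.4)
    c=P[m]; print('bowl rim',m.sum(),np.round(cv2.minEnclosingCircle(c[:,:2].astype(np.float32)),3) if 0 else cv2.minEnclosingCircle((c[:,:2]*1000).astype(np.float32)))
    m=(H>0.018)&(H<0.034)&(P[...,0]>.1)&(P[...,0]<.7)&(P[...,1]>0)&(P[...,1]<.5)
    m=cv2.morphologyEx(m.astype(np.uint8),cv2.MORPH_OPEN,np.ones((3,3)))
    nn,l,st,ce=cv2.connectedComponentsWithStats(m)
    j=1+np.argmax(st[1:,4]); print('susan',[np.round(x,3) for x in fitplane(f,l==j,.026)])
f=dict(np.load('/tmp/top0.npz'))
im=cv2.cvtColor(f['pixels'],cv2.COLOR_RGB2BGR); cv2.imwrite('pics/crop1.png',cv2.resize(im[60:300,230:430],None,fx=2.5,fy=2.5)[:600])
E
```

```text
top A 2324 [ 0.816 -0.065  0.049] [array([ 0.827, -0.064]), np.float64(0.078), array([ 0.827, -0.065]), np.float64(0.08)]
  knob 85 [ 0.825 -0.064  0.061] [ 0.826 -0.064  0.06 ]
top B 2909 [ 0.443 -0.137  0.065] [array([ 0.449, -0.14 ]), np.float64(0.078), array([ 0.449, -0.139]), np.float64(0.08)]
  knob 95 [ 0.449 -0.14   0.062] [ 0.448 -0.139  0.061]
top C 3320 [0.225 0.277 0.048] [array([0.221, 0.288]), np.float64(0.079), array([0.22 , 0.287]), np.float64(0.08)]
  knob 117 [0.221 0.286 0.062] [0.221 0.286 0.06 ]
top yo 82 [ 0.633 -0.108  0.033] [array([ 0.64 , -0.109]), np.float64(0.02), array([ 0.638, -0.11 ]), np.float64(0.025)]
  yo [ 0.633 -0.108  0.033]
bowl rim 369 ((533.0546875, 209.57553100585938), 76.29389953613281)
susan [array([0.54 , 0.188]), np.float64(0.114), array([0.54 , 0.187]), np.float64(0.129)]
scene A 2466 [ 0.834 -0.057  0.032] [array([ 0.833, -0.064]), np.float64(0.079), array([ 0.833, -0.064]), np.float64(0.081)]
  knob 101 [ 0.833 -0.062  0.063] [ 0.833 -0.062  0.061]
scene B 1740 [ 0.46  -0.131  0.036] [array([ 0.453, -0.14 ]), np.float64(0.079), array([ 0.454, -0.14 ]), np.float64(0.081)]
  knob 76 [ 0.455 -0.137  0.062] [ 0.455 -0.138  0.06 ]
scene C 2133 [0.235 0.291 0.038] [array([0.224, 0.288]), np.float64(0.079), array([0.224, 0.288]), np.float64(0.081)]
  knob 90 [0.228 0.289 0.062] [0.227 0.289 0.061]
scene yo 144 [ 0.643 -0.098  0.038] [array([ 0.636, -0.114]), np.float64(0.024), array([ 0.635, -0.114]), np.float64(0.027)]
  yo [ 0.642 -0.102  0.035]
bowl rim 376 ((534.7113647460938, 207.99530029296875), 76.8282699584961)
susan [array([0.544, 0.188]), np.float64(0.115), array([0.545, 0.187]), np.float64(0.131)]
```

View pics/crop1.png

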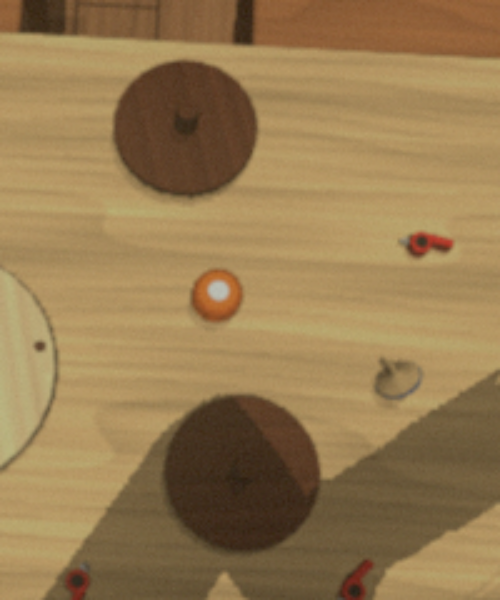

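Three lids look alike in the top view: A at (304,110), y = -0.064; B at (327,249), y = -0.139; C at (150,331), y = +0.288. The robot's right is -y, so B, the half-shadowed one in the crop, is the one meant. The yo-yo is at about (0.637,-0.111), so I'll go there first.

Call:
move_arm --deltas '[{"dp": [34, 2, 20], "rotation": [0, 0, 0]}, {"dp": [34, 2, 20], "rotation": [0, 0, 0]}, {"dp": [34, 2, 20], "rotation": [0, 0, 0]}, {"dp": [34, 2, 20], "rotation": [0, 0, 0]}, {"dp": [34, 2, 20], "rotation": [0, 0, 0]}]' --jaw 0 --squeeze 20

```text
t: 0.52
eef_pos: [0.3759, -0.4647, 0.2114]
ee_rot: [-1.565, 0.004, 0.383]
force: [0.7, -0.7, 0.1]
width: 0.0875
```

```bash
cat >> h.py <<'E'
from scipy.spatial.transform import Rotation as Ro
def togo(p,yaw=None):
    s=arm.get_state(); R=Ro.from_euler('xyz',s['ee_rot']); 
    dp=R.inv().apply(np.array(p)-s['eef_pos'])*1000
    y=s['ee_rot'][2] if yaw is None else yaw
    rv=(R.inv()*Ro.from_euler('xyz',[-np.pi/2,0,y])).as_rotvec(degrees=True)
    print('t',round(s['t'],2),'pos',np.round(s['eef_pos'],4),'rot',np.round(s['ee_rot'],3),'w',round(float(s['width']),4),'F',np.round(s['force'],1)); print('dp mm',np.round(dp,1),'len',round(float(np.linalg.norm(dp)),1),'rot',np.round(rv,1),'q',np.round(s['q'],2))
E
python3 -c "
from h import *
togo([.637,-.111,.19])"
```

```text
t 0.52 pos [ 0.3759 -0.4647  0.2114] rot [-1.565  0.004  0.383] w 0.0875 F [ 0.7 -0.7  0.1]
dp mm [374.4  21.5 230.4] len 440.1 rot [-0.4 -0.  -0.2] q [-0.56  0.25 -0.18 -0.   -1.15 -0.62]
```

Call:
move_arm --deltas '[{"dp": [35, 2, 21.5], "rotation": [0, 0, 0]}, {"dp": [35, 2, 21.5], "rotation": [0, 0, 0]}, {"dp": [35, 2, 21.5], "rotation": [0, 0, 0]}, {"dp": [35, 2, 21.5], "rotation": [0, 0, 0]}, {"dp": [35, 2, 21.5], "rotation": [0, 0, 0]}]'

```text
t: 0.93
eef_pos: [0.4975, -0.2953, 0.2001]
ee_rot: [-1.563, 0.005, 0.382]
force: [-0.0, -0.1, -0.1]
width: 0.0876
```

Call:
move_arm --deltas '[{"dp": [35, 2, 21.5], "rotation": [0, 0, 0]}, {"dp": [35, 2, 21.5], "rotation": [0, 0, 0]}, {"dp": [35, 2, 21.5], "rotation": [0, 0, 0]}, {"dp": [35, 2, 21.5], "rotation": [0, 0, 0]}, {"dp": [0, 0, 0], "rotation": [0, 0, 0]}]'

```text
t: 1.35
eef_pos: [0.5976, -0.1551, 0.1904]
ee_rot: [-1.561, 0.006, 0.386]
force: [-1.3, 0.3, 0.3]
width: 0.0878
```

```bash
python3 - <<'E'
from h import *
togo([.637,-.111,.19],.38)
s,f=grab('wrist'); save(f,'w1'); np.savez('/tmp/w1.npz',pos=s['eef_pos'],rot=s['ee_rot'],**f)
print(np.round(f['mount'],3).tolist(),f['fx'])
E
```

```text
t 1.35 pos [ 0.5976 -0.1551  0.1904] rot [-1.561  0.006  0.386] w 0.0878 F [-1.3  0.3  0.3]
dp mm [53.1  0.3 26. ] len 59.1 rot [-0.5  0.4 -0.3] q [ 0.06  0.3  -0.16 -0.01 -1.12 -1.24]
[[0.001, 0.969, 0.249, -0.066], [-0.001, -0.249, 0.969, -0.158], [1.0, -0.001, 0.0, -0.001], [0.0, 0.0, 0.0, 1.0]] 298.0332111744814
```

View pics/w1.png

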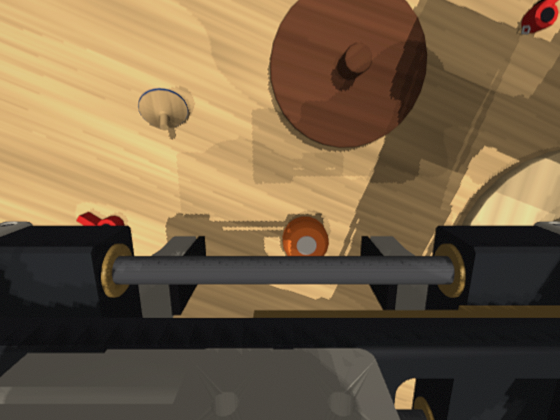

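The wrist view shows the yo-yo at (306,240), with its white disc at (307,246), and lid B at (350,65). I'll work out both positions from this.

```bash
python3 - <<'E'
from h import *
f=dict(np.load('/tmp/w1.npz')); T=np.eye(4); T[:3,:3]=Ro.from_euler('xyz',f['rot']).as_matrix(); T[:3,3]=f['pos']; T=T@f['mount']
hsv=cv2.cvtColor(f['pixels'],cv2.COLOR_RGB2HSV)
w=(hsv[...,1]<70)&(hsv[...,2]>130); w[:230]=0;w[258:]=0;w[:,:290]=0;w[:,325:]=0
v,u=np.nonzero(w); print(w.sum(),u.mean(),v.mean(),ray(f,(u.mean(),v.mean()),.035,T))
o=(hsv[...,0]<14)&(hsv[...,1]>170); o[:205]=0;o[265:]=0;o[:,:275]=0;o[:,335:]=0
v,u=np.nonzero(o); print(u.min(),u.max(),v.min(),v.max(),fitplane(f,o,.0175,T))
Z=f['z_map'];v,u=np.mgrid[:420,:560]; P=np.stack([(u-f['cx'])/f['fx']*Z,(v-f['cy'])/f['fy']*Z,Z],-1)@T[:3,:3].T+T[:3,3]
H=P[...,2]; m=(H>.018)&(H<.034)&(np.hypot(P[...,0]-.45,P[...,1]+.14)<.11)
print('lid',fitplane(f,m,.024,T)); mk=(H>.058)&(H<.07)&(np.hypot(P[...,0]-.45,P[...,1]+.14)<.05); print('knobtop',mk.sum(),P[mk].mean(0))
togo([.637,-.111,.19],.38)
E
```

```text
39 302.84615384615387 246.76923076923077 [ 0.64372159 -0.1108878   0.035     ]
283 327 217 255 (array([ 0.63831586, -0.10918531]), np.float64(0.023520840864516616), array([ 0.64014191, -0.10771895]), 0.02911851692199707)
lid (array([ 0.457836  , -0.13977652]), np.float64(0.07631815890449309), array([ 0.45380109, -0.14131766]), 0.07945383453369141)
knobtop 724 [ 0.45433309 -0.14175293  0.063608  ]
t 1.4 pos [ 0.5961 -0.1567  0.1904] rot [-1.561  0.007  0.386] w 0.0875 F [-0.8 -0.5  0.4]
dp mm [55.1  0.3 26.9] len 61.3 rot [-0.6  0.3 -0.4] q [ 0.05  0.29 -0.16 -0.01 -1.12 -1.24]
```

Call:
move_arm --deltas '[{"dp": [27, 0, 14], "rotation": [-0.3, 0.2, -0.2]}, {"dp": [27, 0, 14], "rotation": [-0.3, 0.2, -0.2]}, {"dp": [2, 20, 0], "rotation": [0, 0, 0]}, {"dp": [0, 40, 0], "rotation": [0, 0, 0]}, {"dp": [0, 40, 0], "rotation": [0, 0, 0]}]'

```text
t: 1.82
eef_pos: [0.6441, -0.109, 0.0966]
ee_rot: [-1.578, -0.014, 0.381]
force: [0.8, -0.8, -0.8]
width: 0.0882
```

```bash
python3 -c "
from h import *
togo([.638,-.111,.006],.38)"
```

```text
t 1.82 pos [ 0.6441 -0.109   0.0966] rot [-1.578 -0.014  0.381] w 0.0882 F [ 0.8 -0.8 -0.8]
dp mm [-7.7 90.5  1.1] len 90.8 rot [0.4 0.  0.8] q [ 0.13  0.42 -0.22  0.   -0.92 -1.32]
```

Call:
move_arm --deltas '[{"dp": [-4, 30, 0], "rotation": [0.3, 0, 0.6]}, {"dp": [-2, 30, 0], "rotation": [0, 0, 0]}, {"dp": [0, 20, 0], "rotation": [0, 0, 0]}, {"dp": [0, 8, 0], "rotation": [0, 0, 0]}, {"dp": [0, 0, 0], "rotation": [0, 0, 0]}]'

```text
t: 2.23
eef_pos: [0.6329, -0.1146, 0.0003]
ee_rot: [-1.57, 0.006, 0.379]
force: [-1.9, 8.4, 15.3]
width: 0.0875
```

```bash
python3 -c "
from h import *
togo([.638,-.111,.006],.38)"
```

```text
t 2.23 pos [ 6.329e-01 -1.146e-01  3.000e-04] rot [-1.57   0.006  0.379] w 0.0875 F [-1.9  8.4 15.3]
dp mm [ 6.  -5.7  1.4] len 8.4 rot [-0.1 -0.1 -0.3] q [ 0.12  0.53 -0.3   0.   -0.75 -1.32]
```

Call:
move_arm --deltas '[{"dp": [0, -6, 0], "rotation": [0, 0, 0]}, {"dp": [4, -1, 1], "rotation": [0, 0, 0]}]'

```text
t: 2.4
eef_pos: [0.6356, -0.1134, 0.0084]
ee_rot: [-1.57, 0.006, 0.378]
force: [0.8, 0.3, 0.3]
width: 0.0877
```

```bash
python3 -c "
from h import *
togo([.638,-.111,.006],.38)"
```

```text
t 2.4 pos [ 0.6356 -0.1134  0.0084] rot [-1.57   0.006  0.378] w 0.0877 F [0.8 0.3 0.3]
dp mm [3.1 2.4 1.4] len 4.1 rot [-0.1 -0.1 -0.3] q [ 0.13  0.52 -0.29  0.   -0.77 -1.32]
```

Call:
move_arm --deltas '[{"dp": [2, 2, 1], "rotation": [0, 0, 0]}, {"dp": [0, 0, 0], "rotation": [0, 0, 0]}, {"dp": [0, 0, 0], "rotation": [0, 0, 0]}, {"dp": [0, 0, 0], "rotation": [0, 0, 0]}, {"dp": [0, 0, 0], "rotation": [0, 0, 0]}]' --jaw 255 --squeeze 20

```text
t: 2.82
eef_pos: [0.6385, -0.1125, 0.0079]
ee_rot: [-1.571, 0.003, 0.377]
force: [-0.8, 1.1, 0.7]
width: 0.0597
```

Call:
move_arm --deltas '[{"dp": [0, 0, 0], "rotation": [0, 0, 0]}, {"dp": [0, 0, 0], "rotation": [0, 0, 0]}, {"dp": [0, 0, 0], "rotation": [0, 0, 0]}, {"dp": [0, 0, 0], "rotation": [0, 0, 0]}]'

```text
t: 3.15
eef_pos: [0.6383, -0.1125, 0.0079]
ee_rot: [-1.57, 0.004, 0.377]
force: [-0.6, 0.2, 1.1]
width: 0.0524
```

Call:
move_arm --deltas '[{"dp": [0, -15, 0], "rotation": [0, 0, 0]}, {"dp": [0, -35, 0], "rotation": [0, 0, 0]}, {"dp": [0, -40, 0], "rotation": [0, 0, 0]}, {"dp": [0, -40, 0], "rotation": [0, 0, 0]}, {"dp": [0, -25, 0], "rotation": [0, 0, 0]}]'

```text
t: 3.57
eef_pos: [0.6331, -0.1127, 0.1587]
ee_rot: [-1.564, 0.022, 0.375]
force: [0.6, 0.5, 0.0]
width: 0.0526
```

```bash
python3 - <<'E'
from h import *
togo([.534,.209,.19],.38)
s,f=grab('scene'); save(f,'s1')
E
```

```text
t 3.57 pos [ 0.6331 -0.1127  0.1587] rot [-1.564  0.022  0.375] w 0.0526 F [0.6 0.5 0. ]
dp mm [ 25.1 -29.7 335.9] len 338.1 rot [-0.4 -0.3 -1.2] q [ 0.13  0.37 -0.13 -0.   -1.09 -1.32]
```

View pics/s1.png

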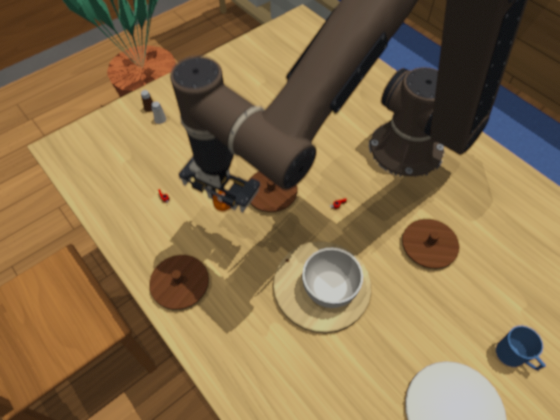

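The yo-yo is in the gripper at (222,200), and the bowl hasn't moved, at (333,277). Now I'll carry it over.

Call:
move_arm --deltas '[{"dp": [3, -14, 22], "rotation": [-0.2, 0, -0.5]}, {"dp": [3, -12, 36], "rotation": [-0.2, 0, -0.5]}, {"dp": [3, -6, 38], "rotation": [0, 0, 0]}, {"dp": [3, 0, 38], "rotation": [0, 0, 0]}, {"dp": [3, 0, 38], "rotation": [0, 0, 0]}]'

```text
t: 4.03
eef_pos: [0.5877, 0.0516, 0.1994]
ee_rot: [-1.576, -0.008, 0.366]
force: [0.6, -0.2, -0.9]
width: 0.0522
```

Call:
move_arm --deltas '[{"dp": [3, 0, 38], "rotation": [0, 0, 0]}, {"dp": [3, 0, 38], "rotation": [0, 0, 0]}, {"dp": [3, 0, 38], "rotation": [0, 0, 0]}, {"dp": [3, 0, 30], "rotation": [0, 0, 0]}, {"dp": [0, 0, 0], "rotation": [0, 0, 0]}]'

```text
t: 4.45
eef_pos: [0.5422, 0.2013, 0.1991]
ee_rot: [-1.574, -0.01, 0.369]
force: [0.7, -0.8, -0.9]
width: 0.052
```

```bash
python3 - <<'E'
from h import *
togo([.534,.209,.19],.38)
E
```

```text
t 4.45 pos [0.5422 0.2013 0.1991] rot [-1.574 -0.01   0.369] w 0.052 F [ 0.7 -0.8 -0.9]
dp mm [-4.9  9.  10.1] len 14.4 rot [ 0.2 -0.7  0.6] q [ 0.7   0.21 -0.26  0.01 -1.09 -1.9 ]
```

Call:
move_arm --deltas '[{"dp": [-3, 0, 6], "rotation": [0.2, -0.5, 0.5]}, {"dp": [-2, 0, 4], "rotation": [0, 0, 0]}, {"dp": [0, 30, 0], "rotation": [0, 0, 0]}, {"dp": [0, 30, 0], "rotation": [0, 0, 0]}, {"dp": [0, 0, 0], "rotation": [0, 0, 0]}]'

```text
t: 4.87
eef_pos: [0.533, 0.2106, 0.1388]
ee_rot: [-1.569, -0.004, 0.38]
force: [-2.0, -1.9, -0.7]
width: 0.052
```

```bash
python3 - <<'E'
from h import *
togo([.534,.209,.058],.38)
E
```

```text
t 4.87 pos [0.533  0.2106 0.1388] rot [-1.569 -0.004  0.38 ] w 0.052 F [-2.  -1.9 -0.7]
dp mm [ 0.  80.8 -2. ] len 80.8 rot [-0.1  0.   0.2] q [ 0.72  0.26 -0.34 -0.   -0.96 -1.91]
```

Call:
move_arm --deltas '[{"dp": [0, 20, -1], "rotation": [0, 0, 0]}, {"dp": [0, 20, -1], "rotation": [0, 0, 0]}, {"dp": [0, 18, 0], "rotation": [0, 0, 0]}, {"dp": [0, 12, 0], "rotation": [0, 0, 0]}, {"dp": [0, 0, 0], "rotation": [0, 0, 0]}]'

```text
t: 5.28
eef_pos: [0.5365, 0.2054, 0.0708]
ee_rot: [-1.57, -0.005, 0.376]
force: [0.0, -0.6, 0.0]
width: 0.0524
```

```bash
python3 - <<'E'
from h import *
togo([.534,.209,.058],.38)
E
```

```text
t 5.28 pos [0.5365 0.2054 0.0708] rot [-1.57  -0.005  0.376] w 0.0524 F [ 0.  -0.6  0. ]
dp mm [-1.1 12.8  4.3] len 13.5 rot [-0.  -0.2  0.3] q [ 0.71  0.34 -0.41  0.   -0.81 -1.9 ]
```

Call:
move_arm --deltas '[{"dp": [0, 8, 3], "rotation": [0, 0, 0]}, {"dp": [0, 2, 1], "rotation": [0, 0, 0]}, {"dp": [0, 0, 0], "rotation": [0, 0, 0]}]'

```text
t: 5.53
eef_pos: [0.5368, 0.2087, 0.063]
ee_rot: [-1.57, -0.007, 0.374]
force: [0.3, -0.3, -0.5]
width: 0.0523
```

Call:
move_arm --deltas '[{"dp": [0, 0, 0], "rotation": [0, 0, 0]}, {"dp": [0, 0, 0], "rotation": [0, 0, 0]}, {"dp": [0, 0, 0], "rotation": [0, 0, 0]}, {"dp": [0, 0, 0], "rotation": [0, 0, 0]}]' --jaw 58

```text
t: 5.87
eef_pos: [0.5384, 0.2098, 0.066]
ee_rot: [-1.57, -0.011, 0.375]
force: [0.1, -0.1, 0.4]
width: 0.0666
```

Call:
move_arm --deltas '[{"dp": [0, -15, 0], "rotation": [0, 0, 0]}, {"dp": [0, -35, 0], "rotation": [0, 0, 0]}, {"dp": [0, -40, 0], "rotation": [0, 0, 0]}, {"dp": [0, -40, 0], "rotation": [0, 0, 0]}]'

```text
t: 6.2
eef_pos: [0.5324, 0.2061, 0.1918]
ee_rot: [-1.573, 0.006, 0.373]
force: [1.5, 1.2, 0.1]
width: 0.0679
```

```bash
python3 - <<'E'
from h import *
togo([.454,-.141,.16],.38)
s,f=grab('scene'); save(f,'s2')
s,f=grab('wrist'); save(f,'w2')
E
```

```text
t 6.2 pos [0.5324 0.2061 0.1918] rot [-1.573  0.006  0.373] w 0.0679 F [1.5 1.2 0.1]
dp mm [-199.5   33.7 -294.5] len 357.3 rot [ 0.1 -0.4 -0.3] q [ 0.71  0.22 -0.27  0.   -1.09 -1.91]
```

View pics/s2.png

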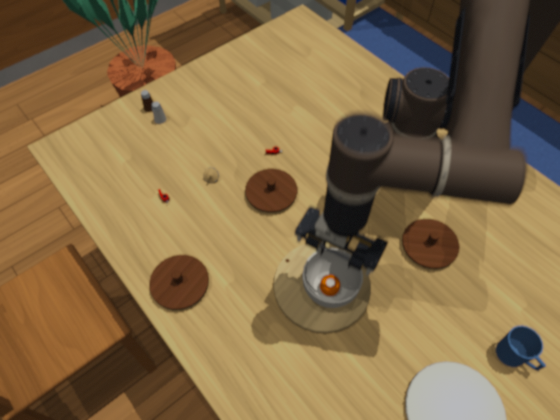

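View pics/w2.png

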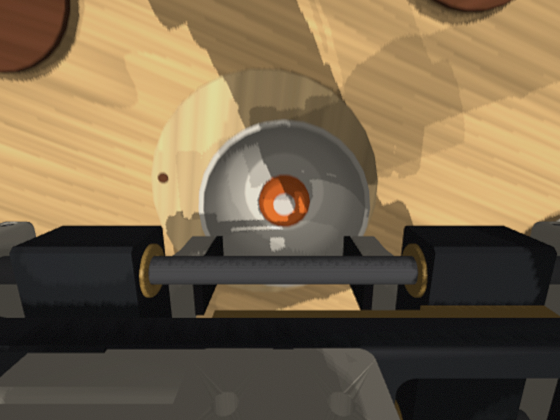

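Both views show the yo-yo lying flat in the bowl: scene (330,284), wrist (284,200). Next I'll go to lid B.

Call:
move_arm --deltas '[{"dp": [-14, 0, -20], "rotation": [0, 0, 0]}, {"dp": [-22, 0, -33], "rotation": [0, 0, 0]}, {"dp": [-22, 0, -33], "rotation": [0, 0, 0]}, {"dp": [-22, 0, -33], "rotation": [0, 0, 0]}, {"dp": [-22, 0, -33], "rotation": [0, 0, 0]}]'

```text
t: 6.72
eef_pos: [0.4996, 0.0316, 0.2013]
ee_rot: [-1.569, -0.019, 0.384]
force: [0.7, -0.5, 0.8]
width: 0.0677
```

Call:
move_arm --deltas '[{"dp": [-22, 0, -33], "rotation": [0, 0, 0]}, {"dp": [-22, 0, -33], "rotation": [0, 0, 0]}, {"dp": [-22, 0, -33], "rotation": [0, 0, 0]}, {"dp": [-10, 0, -15], "rotation": [0, 0, 0]}, {"dp": [0, 0, 0], "rotation": [0, 0, 0]}]'

```text
t: 7.13
eef_pos: [0.4674, -0.1129, 0.2023]
ee_rot: [-1.571, -0.024, 0.383]
force: [-0.1, 0.2, -0.2]
width: 0.0679
```

```bash
python3 - <<'E'
from h import *
togo([.454,-.141,.16],.38)
s,f=grab('wrist'); save(f,'w3'); T=np.eye(4); T[:3,:3]=Ro.from_euler('xyz',s['ee_rot']).as_matrix(); T[:3,3]=s['eef_pos']; T=T@f['mount']
Z=f['z_map'];v,u=np.mgrid[:420,:560]; P=np.stack([(u-f['cx'])/f['fx']*Z,(v-f['cy'])/f['fy']*Z,Z],-1)@T[:3,:3].T+T[:3,3]
H=P[...,2]; d=np.hypot(P[...,0]-.45,P[...,1]+.14); m=(H>.018)&(H<.034)&(d<.11)
print('lid',fitplane(f,m,.024,T)); mk=(H>.060)&(H<.068)&(d<.05); print('knobtop',mk.sum(),P[mk].mean(0)); print(fitplane(f,mk,.064,T))
E
```

```text
t 7.13 pos [ 0.4674 -0.1129  0.2023] rot [-1.571 -0.024  0.383] w 0.0679 F [-0.1  0.2 -0.2]
dp mm [-23.9  41.7 -21. ] len 52.5 rot [-0.   0.2  1.4] q [ 0.17  0.04 -0.45 -0.01 -1.06 -1.35]
lid (array([ 0.45283165, -0.14126186]), np.float64(0.07852488192007145), array([ 0.452935  , -0.14127153]), 0.07929244232177735)
knobtop 491 [ 0.45259982 -0.14125693  0.06371501]
(array([ 0.45266023, -0.14121275]), np.float64(0.0120177468347255), array([ 0.45256821, -0.14118628]), 0.01259390926361084)
```

View pics/w3.png

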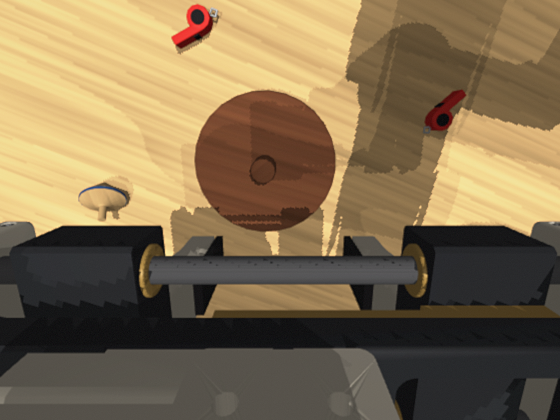

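The enlarged wrist view shows lid B with its knob at (263,170). That puts the knob at (0.4526,-0.1412), which agrees with the earlier fix.

Call:
move_arm --deltas '[{"dp": [-14, 10, -11], "rotation": [0, 0, 0.8]}, {"dp": [-11, 25, -11], "rotation": [0, 0, 0.6]}, {"dp": [0, 30, 0], "rotation": [0, 0, 0]}, {"dp": [0, 25, 0], "rotation": [0, 0, 0]}, {"dp": [0, 0, 0], "rotation": [0, 0, 0]}]'

```text
t: 7.6
eef_pos: [0.4568, -0.141, 0.1129]
ee_rot: [-1.574, -0.01, 0.383]
force: [-0.7, 0.1, -0.1]
width: 0.0679
```

```bash
python3 - <<'E'
from h import *
togo([.4526,-.1412,.03],.38)
E
```

```text
t 7.6 pos [ 0.4568 -0.141   0.1129] rot [-1.574 -0.01   0.383] w 0.0679 F [-0.7  0.1 -0.1]
dp mm [-4.7 82.9  1.6] len 83.0 rot [0.2 0.2 0.6] q [ 0.11  0.14 -0.57  0.   -0.85 -1.3 ]
```

Call:
move_arm --deltas '[{"dp": [-3, 15, 1], "rotation": [0.2, 0, 0.6]}, {"dp": [-2, 20, 0], "rotation": [0, 0, 0]}, {"dp": [0, 20, 0], "rotation": [0, 0, 0]}, {"dp": [0, 10, 0], "rotation": [0, 0, 0]}, {"dp": [0, 0, 0], "rotation": [0, 0, 0]}]'

```text
t: 8.02
eef_pos: [0.4569, -0.1386, 0.0507]
ee_rot: [-1.573, -0.003, 0.389]
force: [0.0, 0.0, 0.3]
width: 0.0679
```

```bash
python3 - <<'E'
from h import *
togo([.4526,-.1412,.03],.38)
E
```

```text
t 8.02 pos [ 0.4569 -0.1386  0.0507] rot [-1.573 -0.003  0.389] w 0.0679 F [0.  0.  0.3]
dp mm [-5.  20.7 -0.8] len 21.3 rot [0.1 0.5 0.2] q [ 0.12  0.23 -0.64  0.   -0.69 -1.3 ]
```

Call:
move_arm --deltas '[{"dp": [-4, 8, -1], "rotation": [0, 0.4, 0]}, {"dp": [-1, 7, 0], "rotation": [0, 0, 0]}, {"dp": [0, 4, 0], "rotation": [0, 0, 0]}, {"dp": [0, 0, 0], "rotation": [0, 0, 0]}]'

```text
t: 8.35
eef_pos: [0.4559, -0.14, 0.0339]
ee_rot: [-1.575, -0.008, 0.384]
force: [0.4, -0.0, -0.3]
width: 0.0675
```

```bash
python3 - <<'E'
from h import *
togo([.4526,-.1412,.03],.38)
E
```

```text
t 8.35 pos [ 0.4559 -0.14    0.0339] rot [-1.575 -0.008  0.384] w 0.0675 F [ 0.4 -0.  -0.3]
dp mm [-3.5  3.8  0.2] len 5.2 rot [0.2 0.3 0.4] q [ 0.12  0.26 -0.67  0.   -0.64 -1.31]
```

Call:
move_arm --deltas '[{"dp": [-4, 4, 0], "rotation": [0.2, 0.2, 0.5]}, {"dp": [0, 0, 0], "rotation": [0, 0, 0]}, {"dp": [0, 0, 0], "rotation": [0, 0, 0]}]'

```text
t: 8.6
eef_pos: [0.4527, -0.1417, 0.0305]
ee_rot: [-1.572, 0.0, 0.381]
force: [-0.1, -0.4, -0.2]
width: 0.0677
```

Call:
move_arm --deltas '[{"dp": [0, 0, 0], "rotation": [0, 0, 0]}, {"dp": [0, 0, 0], "rotation": [0, 0, 0]}, {"dp": [0, 0, 0], "rotation": [0, 0, 0]}, {"dp": [0, 0, 0], "rotation": [0, 0, 0]}, {"dp": [0, 0, 0], "rotation": [0, 0, 0]}]' --jaw 255 --squeeze 40

```text
t: 9.02
eef_pos: [0.4532, -0.1418, 0.0313]
ee_rot: [-1.572, -0.001, 0.381]
force: [0.5, 0.7, -0.0]
width: 0.04
```

Call:
move_arm --deltas '[{"dp": [0, 0, 0], "rotation": [0, 0, 0]}, {"dp": [0, 0, 0], "rotation": [0, 0, 0]}, {"dp": [0, 0, 0], "rotation": [0, 0, 0]}, {"dp": [0, 0, 0], "rotation": [0, 0, 0]}, {"dp": [0, 0, 0], "rotation": [0, 0, 0]}]'

```text
t: 9.43
eef_pos: [0.4533, -0.1418, 0.0314]
ee_rot: [-1.572, -0.001, 0.381]
force: [-0.2, -0.4, 0.4]
width: 0.0251
```

```bash
python3 - <<'E'
from h import *
togo([.4526,-.1412,.03],.38)
E
```

```text
t 9.43 pos [ 0.4533 -0.1418  0.0314] rot [-1.572e+00 -1.000e-03  3.810e-01] w 0.0251 F [-0.2 -0.4  0.4]
dp mm [-0.4  1.4  0.8] len 1.6 rot [0.1 0.  0.1] q [ 0.11  0.26 -0.67  0.   -0.64 -1.31]
```

Call:
move_arm --deltas '[{"dp": [0, -12, 0], "rotation": [0, 0, 0]}, {"dp": [0, -25, 0], "rotation": [0, 0, 0]}, {"dp": [0, -35, 0], "rotation": [0, 0, 0]}, {"dp": [0, -35, 0], "rotation": [0, 0, 0]}, {"dp": [0, -35, 0], "rotation": [0, 0, 0]}]'

```text
t: 9.85
eef_pos: [0.4459, -0.1417, 0.1695]
ee_rot: [-1.565, 0.018, 0.378]
force: [0.9, -0.1, -2.2]
width: 0.025
```

Call:
move_arm --deltas '[{"dp": [0, -30, 0], "rotation": [0, 0, 0]}, {"dp": [0, 0, 0], "rotation": [0, 0, 0]}]'

```text
t: 10.02
eef_pos: [0.449, -0.142, 0.2074]
ee_rot: [-1.569, 0.01, 0.379]
force: [2.1, -0.2, -2.7]
width: 0.0257
```

```bash
python3 - <<'E'
from h import *
togo([.534,.209,.2],.38)
s,f=grab('top'); save(f,'t4')
s,f=grab('wrist'); save(f,'w4')
T=np.eye(4); T[:3,:3]=Ro.from_euler('xyz',s['ee_rot']).as_matrix(); T[:3,3]=s['eef_pos']; T=T@f['mount']
Z=f['z_map'];v,u=np.mgrid[:420,:560]; P=np.stack([(u-f['cx'])/f['fx']*Z,(v-f['cy'])/f['fy']*Z,Z],-1)@T[:3,:3].T+T[:3,3]
hsv=cv2.cvtColor(f['pixels'],cv2.COLOR_RGB2HSV)
m=(np.abs(P[...,2]-(s['eef_pos'][2]-.007))<.015)&(Z>0)&(v<230)
q=P[m]; A=np.c_[q[:,:2],np.ones(len(q))]; c=np.linalg.lstsq(A,q[:,2],rcond=None)[0]; print(m.sum(),c, q.mean(0))
E
```

```text
t 10.02 pos [ 0.449  -0.142   0.2074] rot [-1.569  0.01   0.379] w 0.0257 F [ 2.1 -0.2 -2.7]
dp mm [209.    5.9 294.6] len 361.3 rot [-0.1 -0.  -0.6] q [ 0.11  0.04 -0.44  0.   -1.1  -1.31]
25199 [-0.01174948  0.0014651   0.20322409] [ 0.40931697 -0.15751791  0.19818405]
```

View pics/t4.png

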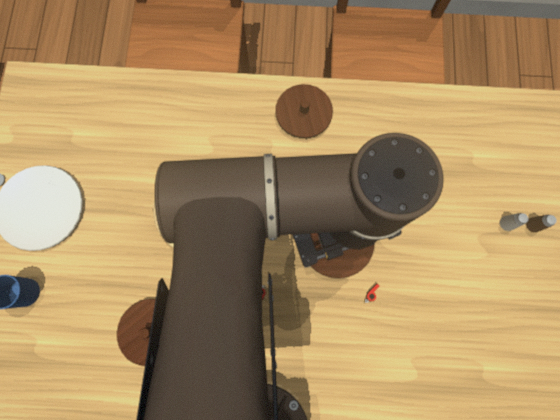

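View pics/w4.png

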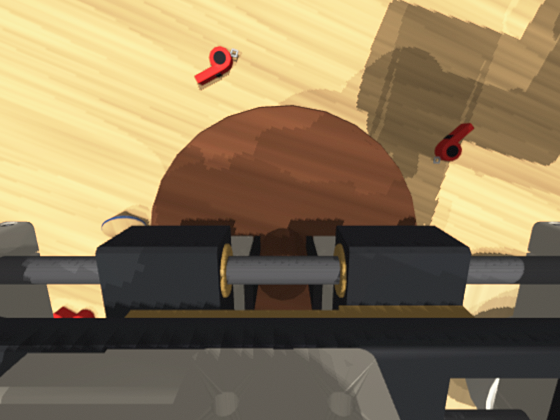

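The wrist view shows the lid held level: the knob is between the pads at (285,265) and the plate fit tilts under 1°. Now I'll carry it to the bowl.

Call:
move_arm --deltas '[{"dp": [11, 0, 16], "rotation": [0, 0, -0.3]}, {"dp": [20, 0, 28], "rotation": [0, 0, -0.3]}, {"dp": [22, 0, 31], "rotation": [0, 0, 0]}, {"dp": [22, 0, 31], "rotation": [0, 0, 0]}, {"dp": [22, 0, 31], "rotation": [0, 0, 0]}]'

```text
t: 10.53
eef_pos: [0.4807, 0.0214, 0.1947]
ee_rot: [-1.562, 0.016, 0.367]
force: [0.8, -0.0, -2.0]
width: 0.0253
```

Call:
move_arm --deltas '[{"dp": [22, 0, 31], "rotation": [0, 0, 0]}, {"dp": [22, 0, 31], "rotation": [0, 0, 0]}, {"dp": [22, 0, 31], "rotation": [0, 0, 0]}, {"dp": [22, 0, 31], "rotation": [0, 0, 0]}, {"dp": [12, 0, 17], "rotation": [0, 0, 0]}]'

```text
t: 10.95
eef_pos: [0.5192, 0.1977, 0.1834]
ee_rot: [-1.563, 0.031, 0.367]
force: [-0.1, -0.7, -1.2]
width: 0.0253
```

Call:
move_arm --deltas '[{"dp": [0, 0, 0], "rotation": [0, 0, 0]}]'

```text
t: 11.03
eef_pos: [0.5191, 0.201, 0.1805]
ee_rot: [-1.564, 0.034, 0.369]
force: [0.7, -0.6, -2.0]
width: 0.0254
```

```bash
python3 - <<'E'
from h import *
togo([.534,.209,.2],.38)
for n in ['scene','top']:
    s,f=grab(n); save(f,n+'5'); Z=f['z_map']; T=f['cam_to_world']
    v,u=np.mgrid[:420,:560]; P=np.stack([(u-f['cx'])/f['fx']*Z,(v-f['cy'])/f['fy']*Z,Z],-1)@T[:3,:3].T+T[:3,3]
    H=P[...,2]; d=np.hypot(P[...,0]-.535,P[...,1]-.209)
    m=(H>.1)&(H<.112)&(d<.1); 
    if m.sum()>20: print(n,m.sum(),cv2.minEnclosingCircle((P[m][:,:2]*1000).astype(np.float32)))
E
```

```text
t 11.03 pos [0.5191 0.201  0.1805] rot [-1.564  0.034  0.369] w 0.0254 F [ 0.7 -0.6 -2. ]
dp mm [ 16.1 -20.    2.2] len 25.8 rot [-0.4 -0.6 -2. ] q [ 0.71  0.22 -0.28 -0.02 -1.1  -1.9 ]
scene 227 ((537.7638549804688, 209.71864318847656), 75.412353515625)
```

View pics/scene5.png

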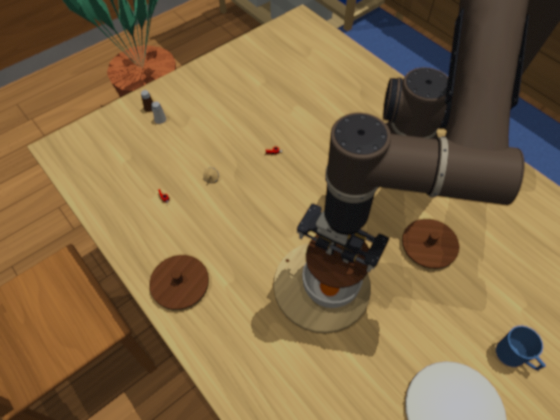

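Call:
move_arm --deltas '[{"dp": [8, -3, 1], "rotation": [-0.4, -0.6, -1.0]}, {"dp": [8, 0, 1], "rotation": [0, 0, -0.8]}, {"dp": [0, 0, 0], "rotation": [0, 0, 0]}]'

```text
t: 11.38
eef_pos: [0.5319, 0.2035, 0.1808]
ee_rot: [-1.573, 0.006, 0.378]
force: [-0.9, -0.3, -0.9]
width: 0.0251
```

```bash
python3 - <<'E'
from h import *
togo([.5345,.208,.16],.38)
E
```

```text
t 11.38 pos [0.5319 0.2035 0.1808] rot [-1.573  0.006  0.378] w 0.0251 F [-0.9 -0.3 -0.9]
dp mm [ 4.2 20.7  3.3] len 21.4 rot [ 0.1 -0.1 -0.4] q [ 0.71  0.22 -0.29 -0.   -1.07 -1.9 ]
```

Call:
move_arm --deltas '[{"dp": [3, 0, 3], "rotation": [0, 0, -0.4]}, {"dp": [2, 8, 2], "rotation": [0, 0, 0]}, {"dp": [0, 12, 0], "rotation": [0, 0, 0]}, {"dp": [0, 0, 0], "rotation": [0, 0, 0]}]'

```text
t: 11.72
eef_pos: [0.5354, 0.2084, 0.1604]
ee_rot: [-1.572, -0.004, 0.374]
force: [0.1, -0.3, -2.6]
width: 0.0253
```

```bash
python3 - <<'E'
from h import *
togo([.5345,.208,.125],.38)
E
```

```text
t 11.72 pos [0.5354 0.2084 0.1604] rot [-1.572 -0.004  0.374] w 0.0253 F [ 0.1 -0.3 -2.6]
dp mm [-1.1 35.4 -0. ] len 35.4 rot [ 0.1 -0.3  0.2] q [ 0.71  0.24 -0.31  0.   -1.01 -1.91]
```

Call:
move_arm --deltas '[{"dp": [-1, 8, 0], "rotation": [0, 0, 0.2]}, {"dp": [0, 8, 0], "rotation": [0, 0, 0]}, {"dp": [0, 6, 0], "rotation": [0, 0, 0]}, {"dp": [0, 4, 0], "rotation": [0, 0, 0]}, {"dp": [0, 0, 0], "rotation": [0, 0, 0]}]'

```text
t: 12.13
eef_pos: [0.5344, 0.2073, 0.132]
ee_rot: [-1.572, -0.0, 0.373]
force: [-0.0, 0.3, -1.6]
width: 0.0254
```

```bash
python3 - <<'E'
from h import *
togo([.5345,.208,.1245],.38)
s,f=grab('scene'); save(f,'s6')
E
```

```text
t 12.13 pos [0.5344 0.2073 0.132 ] rot [-1.572 -0.     0.373] w 0.0254 F [-0.   0.3 -1.6]
dp mm [0.3 7.5 0.6] len 7.5 rot [ 0.1 -0.4  0. ] q [ 0.71  0.27 -0.34  0.   -0.95 -1.91]
```

View pics/s6.png

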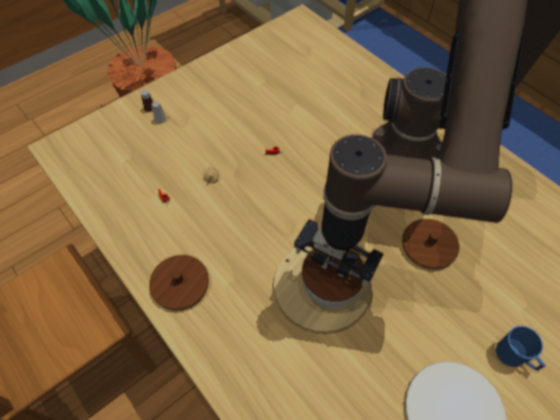

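There's no contact force with the plug already about 5 mm below the rim, so it has entered the mouth (lid at (333,280)). I'll lower it onto the rim.

Call:
move_arm --deltas '[{"dp": [0, 4, 0.5], "rotation": [0, 0, 0]}, {"dp": [0, 2, 0], "rotation": [0, 0, 0]}, {"dp": [0, 0, 0], "rotation": [0, 0, 0]}]'

```text
t: 12.43
eef_pos: [0.5349, 0.2082, 0.1264]
ee_rot: [-1.572, -0.002, 0.373]
force: [0.2, -0.5, -1.3]
width: 0.0255
```

```bash
python3 - <<'E'
from h import *
togo([.5345,.208,.1245],.38)
E
```

```text
t 12.43 pos [0.5349 0.2082 0.1264] rot [-1.572 -0.002  0.373] w 0.0255 F [ 0.2 -0.5 -1.3]
dp mm [-0.4  1.9 -0.1] len 2.0 rot [ 0.1 -0.4  0.1] q [ 0.71  0.28 -0.35  0.   -0.94 -1.91]
```

Call:
move_arm --deltas '[{"dp": [0, 2, 0], "rotation": [0, 0, 0]}, {"dp": [0, 1, 0], "rotation": [0, 0, 0]}, {"dp": [0, 0, 0], "rotation": [0, 0, 0]}]'

```text
t: 12.68
eef_pos: [0.5351, 0.2085, 0.1237]
ee_rot: [-1.572, -0.003, 0.374]
force: [-0.6, -0.4, -1.1]
width: 0.0253
```

Call:
move_arm --deltas '[{"dp": [0, 1, 0], "rotation": [0, 0, 0]}, {"dp": [0, 0.5, 0], "rotation": [0, 0, 0]}, {"dp": [0, 0, 0], "rotation": [0, 0, 0]}]'

```text
t: 12.93
eef_pos: [0.5355, 0.2087, 0.1239]
ee_rot: [-1.572, -0.004, 0.374]
force: [-0.4, -0.6, -1.4]
width: 0.0255
```

Call:
move_arm --deltas '[{"dp": [0, 0, 0], "rotation": [0, 0, 0]}, {"dp": [0, 0, 0], "rotation": [0, 0, 0]}, {"dp": [0, 0, 0], "rotation": [0, 0, 0]}, {"dp": [0, 0, 0], "rotation": [0, 0, 0]}, {"dp": [0, 0, 0], "rotation": [0, 0, 0]}]' --jaw 80

```text
t: 13.35
eef_pos: [0.5364, 0.2091, 0.1245]
ee_rot: [-1.571, -0.006, 0.374]
force: [-0.6, -0.6, 0.2]
width: 0.0535
```

Call:
move_arm --deltas '[{"dp": [0, -8, 0], "rotation": [0, 0, 0]}, {"dp": [0, -15, 0], "rotation": [0, 0, 0]}, {"dp": [0, -25, 0], "rotation": [0, 0, 0]}, {"dp": [0, -30, 0], "rotation": [0, 0, 0]}, {"dp": [0, -30, 0], "rotation": [0, 0, 0]}]'

```text
t: 13.77
eef_pos: [0.5324, 0.2066, 0.2308]
ee_rot: [-1.575, 0.007, 0.374]
force: [1.2, 1.0, 0.4]
width: 0.0604
```

Call:
move_arm --deltas '[{"dp": [-20, 0, -30], "rotation": [0, 0, 0]}, {"dp": [-20, 0, -35], "rotation": [0, 0, 0]}, {"dp": [-20, 0, -35], "rotation": [0, 0, 0]}, {"dp": [-20, 0, -35], "rotation": [0, 0, 0]}, {"dp": [-20, 0, -35], "rotation": [0, 0, 0]}]'

```text
t: 14.18
eef_pos: [0.5063, 0.0137, 0.2431]
ee_rot: [-1.574, -0.011, 0.385]
force: [0.6, -0.0, 0.1]
width: 0.0599
```

Call:
move_arm --deltas '[{"dp": [-10, 0, -20], "rotation": [0, 0, 0]}, {"dp": [0, 0, 0], "rotation": [0, 0, 0]}, {"dp": [0, 0, 0], "rotation": [0, 0, 0]}]'

```text
t: 14.43
eef_pos: [0.5022, -0.0162, 0.2461]
ee_rot: [-1.575, -0.014, 0.379]
force: [-0.1, 0.0, -0.7]
width: 0.0601
```

```bash
python3 - <<'E'
from h import *
togo([.5345,.208,.1245],.38)
for n in ['scene','top']:
    s,f=grab(n); save(f,n+'7'); Z=f['z_map']; T=f['cam_to_world']
    v,u=np.mgrid[:420,:560]; P=np.stack([(u-f['cx'])/f['fx']*Z,(v-f['cy'])/f['fy']*Z,Z],-1)@T[:3,:3].T+T[:3,3]
    H=P[...,2]; d=np.hypot(P[...,0]-.535,P[...,1]-.209)
    m=(H>.109)&(H<.123)&(d<.1); q=P[m]; c=np.linalg.lstsq(np.c_[q[:,:2]-q[:,:2].mean(0),np.ones(len(q))],q[:,2],rcond=None)[0]
    print(n,'plate tilt,z',m.sum(),np.round(c,4),[np.round(x,4) for x in fitplane(f,m,.116)])
    m=(H>.145)&(H<.165)&(d<.05); print('knob',m.sum(),P[m].mean(0) if m.any() else '')
    m=(H>.018)&(H<.034)&(d<.2); print('susan', fitplane(f,m,.026)[2:])
    im=cv2.cvtColor(f['pixels'],cv2.COLOR_RGB2BGR)
    a,b=(333,280) if n=='scene' else (195,205)
    cv2.imwrite('pics/crop7%s.png'%n,cv2.resize(im[b-75:b+75,a-100:a+100],None,fx=4,fy=4))
E
```

```text
t 14.43 pos [ 0.5022 -0.0162  0.2461] rot [-1.575 -0.014  0.379] w 0.0601 F [-0.1  0.  -0.7]
dp mm [111.2 122.4 196.8] len 257.1 rot [ 0.2 -0.1  0.8] q [ 0.36  0.05 -0.34  0.   -1.17 -1.56]
scene plate tilt,z 2818 [-0.0008 -0.0016  0.117 ] [array([0.5356, 0.2087]), np.float64(0.0789), array([0.5358, 0.2085]), np.float64(0.0807)]
knob 95 [0.53668234 0.20960696 0.15518061]
susan (array([0.5453916 , 0.18744768]), 0.13062715148925783)
top plate tilt,z 1060 [0.005  0.0061 0.115 ] [array([0.4962, 0.1859]), np.float64(0.0482), array([0.5   , 0.1862]), np.float64(0.0689)]
knob 0 
susan (array([0.47582712, 0.1747881 ]), 0.09704108428955079)
```

View pics/crop7scene.png

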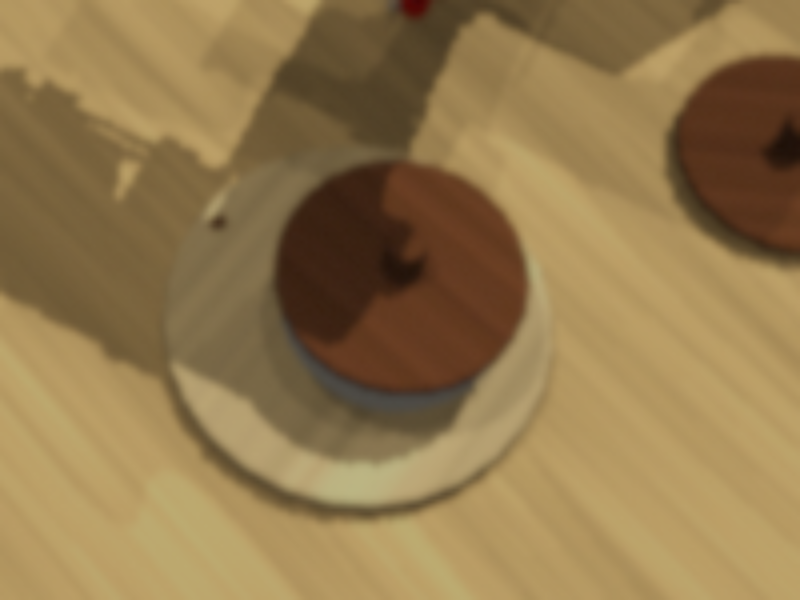

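View pics/top7.png

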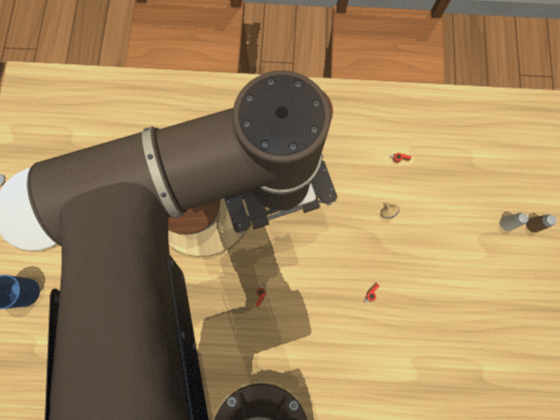

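The scene crop shows the lid at (402,277), flat on the bowl and still on the susan. The plate top is at z = 0.117, where 0.116 is expected, with a tilt of 0.1°. Its centre is (0.536,0.209), about 1–2 mm from the bowl's. The arm hides the top view, and the gripper is clear, so I'll hand the job in.

```bash
python3 -c "
from h import *
print(arm.job_done())"
```

```text
the job is handed in; nothing more can be done
None
```

The orange yo-yo is in the white bowl, and the dark wooden lid is on the bowl, flat and centred. I handed the job in at about 14.5 s of the 54 s allowed. I chose the lid farthest to the robot's right (y = -0.14).

- **Yo-yo:** the scene and wrist pictures showed it lying flat in the bowl after release.
- **Lid:** the last scene-camera check put its plate top at z = 0.117 m, where 0.116 m is fully home. It was tilted about 0.1° and centred within 1–2 mm of where I had measured the bowl.
- **Bowl and robot:** the bowl still stood on the lazy susan, and the gripper was clear of everything.
- **Touch on the table:** the fingertips touched the table on the way down to the yo-yo, reading about 15 N upward. I backed off before gripping.
- **Checks that disagreed or failed:** the arm hid the bowl from the top camera in the last check, so its lid fit was meaningless and the final lid figures come from the scene camera alone. In the first pictures, the top and scene cameras differed by 2–6 mm on some positions, so I took the lid's position from the wrist camera before gripping it.

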